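# Third hand at the corner board: close a stretcher-bar joint and keep it pressed

## Robot

A 6-joint arm with a two-finger parallel gripper is mounted at the origin on a cart in front of the work surface, level with it; the furniture and walls round the work are solid. World frame = base frame: x ahead of the robot, y to its left, z up, the work surface at z = 0. Lengths are in mm, angles in rad, forces in N, time in s.
With the tool pointing down it reaches from about 325 to 850 mm from the base axis. Payload 4.4 kg.
Tool frame: the origin (TCP) lies midway between the tips of the shut fingers; the grasp point (between the pads) lies 19 mm behind it; z points along the fingers, y is the line along which they close (so a half turn about z gives the same grasp; the last joint's range is limited). The gripper opens to 94 mm and grips with 3 to 60 N. Pads are 16 mm wide; open, the fingers measure 119 mm over their backs; the gripper's body (75 mm by 177 mm) begins 78 mm behind the grasp point.
Start: joints at [0.983, 0.207, 1.542, -0, 1.393, -0.15], TCP at [243.779, 520.767, 205.447] pointing down, gripper open.
Joint ranges: [-2.73, 2.73], [-0.86, 2.22], [0.23, 2.46], [-1.11, 4.25], [0.08, 2.63], [-2.82, 2.82]. Speed limits (rad/s): [2.79, 2.79, 3.14, 3.14, 3.14, 3.14].

## Interface

Orientations are given as a rotation vector (axis times angle).
In Python, from plant import bot, grab_frame, close_job, look_for, landmark_of gives the robot as it stands. The module is installed in compiled form; this text tells all that it offers.
- The arm moves only by the shell command python3 -m creep 'ROWS' [FORCE]. ROWS is JSON, a list of rows, each a list of 3 entries, a list of its own where there are three numbers: the turn, a rotation vector about the tool's x, y, z in rad, then the shift along the tool's x, y, z in m, then the gripper's target within -1 to 1 (fully open at 1, half-way at 0, shut at -1). In form: [[[ax, ay, az], [dx, dy, dz], gripper], ...]. A call has 1 to 20 rows; each row shifts and turns the commanded pose from where the row before left it, along the tool's axes as they then stand; what a row does not reach is not made up. A row lasts 1/8 s, in which the tool goes at most 62.5 mm and 10.7 degrees, less where a joint would pass 70% of its speed; a pose out of reach is approached as far as the arm can. A call is refused whole if a number of a shift passes 0.0625 or a number of a turn 0.188, either way. A call with a gripper value outside its range is refused whole. The fingers move at their own pace and stop on an object; FORCE is the grip in N (left out, the last holds). Time passes only in rows, so rows that do not move let the fingers close. It gives the time, the measured TCP pose, the force, the opening and the grip force at its end, in the units of the state.
- bot.read_state(): the state, without advancing time (a new reading comes with each control period).
- grab_frame(name): name is "side" or "top" or "wrist"; returns a dict with "color" (480x640x3 uint8, blue, green, red), "vertical_fov" (degrees; the focal length in pixels is half the picture's height over the tangent of half this angle, whatever the lens; pixels are square), "cx", "cy" (the principal point, pixels), "R" (3x3) and "t" (3): a world point X has camera coordinates R X + t. Camera axes: x right, y down, z forward; pixel columns grow to the right and rows downward; lengths in mm; the calibration is good to about 2 mm. The wrist camera is an equidistant fisheye: a pixel r from the principal point sees the ray r / f radians off the axis. A picture is of the moment at which its call begins. There is no depth.
- close_job(): hands the job in; it is judged then, once.
Trained networks look in the newest picture that a camera, given by its name, has taken for a name from the list of things; names that differ only in an ending like _2 or _b are one class to them, and where a whole thing is asked for, a point or a joint stands for the part that bears it (a point fixed in the world has none). Each returns a list of dicts, best first, with "conf" (0 to 1); they miss things now and then, are a little off and sometimes report something else, mostly with a low value. They report only what shows in the picture. A call takes as long as a camera call. They do not tell look-alikes from the thing itself.
- look_for(camera, query): "rect" ([centre column, centre row, width, height] in pixels, round what is visible of it).
- landmark_of(camera, query): "point" ([column, row] in pixels: a listed point, or the origin of a listed thing).
The state is a dict: "time": time; "joint_pos": joint angles; "dq": joint speeds; "joint_torque": joint torques, N m; "tool_pos": TCP position; "ee_rot": TCP orientation; "wrist_force": force on the tool from outside, world axes, zero at the start; "wrist_torque": the same for the moment, N m; "finger_gap": opening from 0.0 (shut) to 1.0 (fully open); "finger_force": force on a finger pad.
Only numpy, scipy, OpenCV 4.12 (cv2) and the standard library are available. Lean on these libraries where they do the work, as an engineer would, in place of code of your own. Each camera call takes 0.05 s, during which the arm holds its last target. There are 200 camera calls.

## Task

Be my third hand while I nail up this canvas stretcher: one bar already lies in the corner board; take the loose bar, lay it flat on the board and slide its tongue into the slot of the laid bar until the shoulder is fully shut, with the corner square and the outer edges flush against the side fence. Then keep pushing the loose bar straight at the back fence with a steady, moderate push of about 14 N, keep hold of it and finish like that: do not let go, I will drive the nail. Never ram the joint, and leave the hammer, the tape, the glue bottle and the pencil where they are.

Things in the scene. Friction and masses are not known exactly. Their poses are not given: they have to be found in the camera images.
- corner_board: Smooth, slippery grey laminate base (friction about 0.2) 12 mm thick, fixed on the table, with two waxed dark hardwood fences 24 mm above its top in an L. Origin on its underside. Its x points to the back fence (roughly away from the robot), y to the left. The base spans x -150 to +130, y -150 to +140 mm.
- back_fence: The long fence, fixed on the board and sharing the board's frame: 25 mm wide, 245 mm long, along y; its working face (towards -x) is at x = +105 mm of the board's frame, from y -110 to +135 mm.
- side_fence: The short fence on the right, fixed on the board and sharing the board's frame: 25 mm wide, 105 mm long, along x from x -5 to +100 mm; its working face (towards +y) is at y = -125 mm of the board's frame.
- laid_bar: Pale wooden bar lying loose on the board along the back fence. Same part as the loose bar (0.12 to 0.22 kg): body 200 x 45 x 30 mm (x, y, z), origin under its middle; tongue at +x; at -x, by the side fence, an open slot 48 mm deep through the whole width, 8.5 to 21.5 mm above the underside. Its x axis points along the board's +y, its y axis along the board's -x.
- loose_bar: Identical bar flat on the table right of the board; body 200 x 45 x 30 mm, origin under its middle. Tongue at +x, pointing roughly away from the robot: 42 mm long, 37 wide, 10 thick, 10 to 20 mm above the underside. Grip it across the 45 mm near its middle. Seated, its origin is at x -40, y -102.5, z +12 mm in the board's frame, axes as the board; its rear 135 mm are free on both sides.
- slot_mouth (a point): Point on the laid bar's face towards the robot, at its slotted end: middle of the slot's mouth, mid-width of the 45 mm joint, 15 mm above the underside. Axes as the laid bar.
- shoulder (a point): Point on the loose bar in the middle of its shoulder (the end face that the tongue grows from): 100 mm along +x from the bar's origin, 15 mm above the underside. Axes as the loose bar. When the joint is shut and flush it coincides with slot_mouth.
- hammer: Hammer lying left of the board, to be left alone; origin under its middle.
- tape_roll: Roll of masking tape, 104 mm across, 24 mm high, lying left of the board, to be left alone; origin under its middle.
- glue_bottle: White squeeze bottle, 42 mm across, 120 mm high, standing behind the left of the board, to be left alone; origin under its middle.
- pencil: Yellow pencil, 186 mm long, lying behind the loose bar on the right, to be left alone; origin under its middle.
Mind the look-alikes: they are no part of the job. What is shaped like the loose_bar but turquoise is not meant.

How it is judged (in metres and radians):
On the way, in this order (a step that is already met when the one before it is completed fails the run):
1. the loose bar's tongue is in the laid bar's slot by at least 10 mm, roughly in line (y of shoulder in the frame of slot_mouth between -0.004 and 0.032 m and x of shoulder in the frame of slot_mouth between -0.012 and 0.012 m and z of shoulder in the frame of slot_mouth between -0.004 and 0.004 m), for 0.1 s.
2. the shoulder is shut, flush and square (y of shoulder in the frame of slot_mouth between -0.0025 and 0.0025 m and x of shoulder in the frame of slot_mouth between -0.003 and 0.003 m and z of shoulder in the frame of slot_mouth between -0.003 and 0.003 m and angle between the x axis of loose_bar and the y axis of laid_bar, either way round below 0.035 rad), for 0.2 s.
At the end, for the whole second after the job is handed in: For the last second the gripper holds the loose bar still and flat on the board: shoulder shut within 2.5 mm, edges flush within 3 mm, square within 2 degrees; the laid bar within 3 mm of its place at both fences and borne on the back fence with 7 to 22 N through the loose bar (all of step 2 and x of slot_mouth in the frame of corner_board between 0.057 and 0.063 m and y of slot_mouth in the frame of corner_board between -0.1055 and -0.0995 m and angle between the x axis of laid_bar and the y axis of corner_board, either way round below 0.03 rad and contact force between laid_bar and back_fence between 7 and 22 N and contact force between loose_bar and laid_bar above 5 N and contact force between the fingers and loose_bar above 2 N and linear speed of each of loose_bar, laid_bar below 0.01 m/s); the arm keeps its last pose, push and grip.
It fails at once if the joint is rammed: more than 45 N on the back fence (contact force between laid_bar and back_fence above 45 N).
It fails at once if a bystander (hammer, tape, glue bottle, pencil) is moved by more than 25 mm (distance of any of hammer, tape_roll, glue_bottle, pencil from where it was at the start of the episode above 0.025 m).
It also fails if it takes over 54 s, if anything falls off the work surface, if the arm or the gripper's body presses on something with over 40 N, if the wrist force passes 120 N, or if a joint passes its speed limit or range.

## Working session

There is one attempt and no reset: what is moved stays moved. The work goes in short steps, Python scripts to look and compute and a shell command to move; the robot and the scene stay as the last step left them, time stands still between calls to the robot, and variables do not carry over. Pictures are saved under pics/ and viewed, at most 10 in all, crops included, and the job is handed in when it is done.

```bash
mkdir -p pics
cat > h.py <<'E'
import numpy as np, cv2
from scipy.spatial.transform import Rotation as Ro
from plant import bot, grab_frame, look_for, landmark_of, close_job
def foc(f): return 240/np.tan(np.radians(f["vertical_fov"])/2)
def ray(f,p,fish=False):
    d=np.array([p[0]-f["cx"],p[1]-f["cy"]])/foc(f)
    if fish:
        r=np.linalg.norm(d)+1e-12; v=np.array([*(d/r*np.sin(r)),np.cos(r)])
    else: v=np.array([*d,1.])
    R=np.array(f["R"]);t=np.array(f["t"]); return -R.T@t, R.T@v
def at_z(f,p,z,fish=False):
    o,v=ray(f,p,fish); return o+v*(z-o[2])/v[2]
def proj(f,X,fish=False):
    c=np.array(f["R"])@np.array(X,float)+np.array(f["t"])
    if fish:
        n=np.hypot(c[0],c[1]); a=np.arctan2(n,c[2]); d=c[:2]/n*a
    else: d=c[:2]/c[2]
    return d*foc(f)+[f["cx"],f["cy"]]
E
python3 - <<'E'
from h import *
np.set_printoptions(precision=1,suppress=True)
for c in ["top","side"]:
    f=grab_frame(c); cv2.imwrite(f"pics/{c}0.png",f["color"])
    print(c,-np.array(f["R"]).T@f["t"],f["vertical_fov"])
    for q,z in [("loose_bar",0),("laid_bar",12),("corner_board",0),("shoulder",15),("slot_mouth",27),("pencil",0)]:
        for d in landmark_of(c,q)[:3]: print(q,round(d["conf"],2),np.array(d["point"]),at_z(f,d["point"],z))
s=bot.read_state(); print(s)
E
```

```text
top [ 465.8  -36.6 1406.3] 49.55935944514797
loose_bar 0.63 [412.4 282.1] [ 452.2 -259.8    0. ]
loose_bar 0.58 [502.6 302.1] [ 398.  -498.4    0. ]
laid_bar 0.8 [279.6 221.9] [616.   96.4  12. ]
shoulder 0.58 [411.9 246. ] [ 548.4 -257.9   15. ]
shoulder 0.58 [466.2 285.5] [ 442.8 -399.2   15. ]
slot_mouth 0.82 [312.2 221. ] [616.2   7.8  27. ]
slot_mouth 0.71 [202.7 187.7] [708.6 302.7  27. ]
pencil 0.58 [395.3 182.3] [ 723.6 -218.4    0. ]
side [  -60.3 -1219.2   848.7] 43.844599812975474
loose_bar 0.74 [326.5 323.3] [ 447.8 -273.4   -0. ]
loose_bar 0.68 [359.1 390.6] [ 400.9 -489.5    0. ]
loose_bar 0.4 [290.9 242. ] [538.2  94.8   0. ]
laid_bar 0.74 [316.1 231.4] [617.7  92.7  12. ]
corner_board 0.68 [287. 242.] [528.8 100.4   0. ]
corner_board 0.43 [309.2 199.9] [704.7 302.1   0. ]
shoulder 0.82 [353.4 352.5] [ 440.2 -403.3   15. ]
shoulder 0.65 [361.2 303.8] [ 543.9 -267.5   15. ]
shoulder 0.27 [328.5 240.6] [620.4  25.1  15. ]
pencil 0.74 [413.7 278.2] [ 725.8 -225.8    0. ]
{'time': 0.7, 'joint_pos': array([ 1. ,  0.2,  1.5, -0. ,  1.4, -0.2]), 'dq': array([-0., -0.,  0., -0.,  0., -0.]), 'joint_torque': array([ -0. , -37.1, -28.2,   0.1,   0. ,  -0. ]), 'tool_pos': array([243.8, 520.8, 205.5]), 'ee_rot': array([0.7, 3.1, 0. ]), 'wrist_force': array([ 0.5, -0.7,  0.9]), 'wrist_torque': array([-0., -0.,  0.]), 'finger_force': 0.0, 'finger_gap': 1.004177647541604}
```

View pics/top0.png

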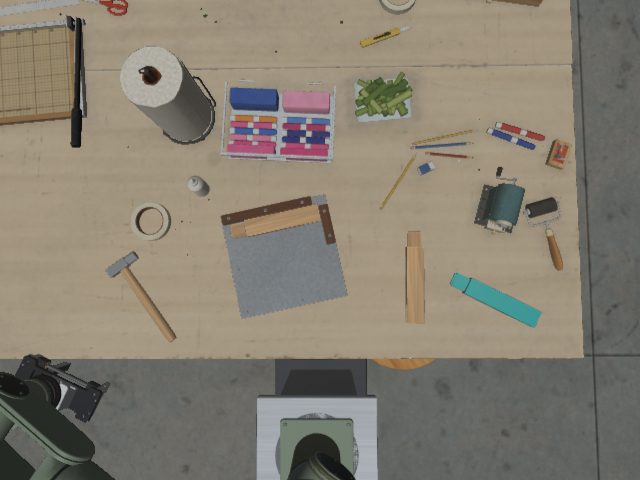

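View pics/side0.png

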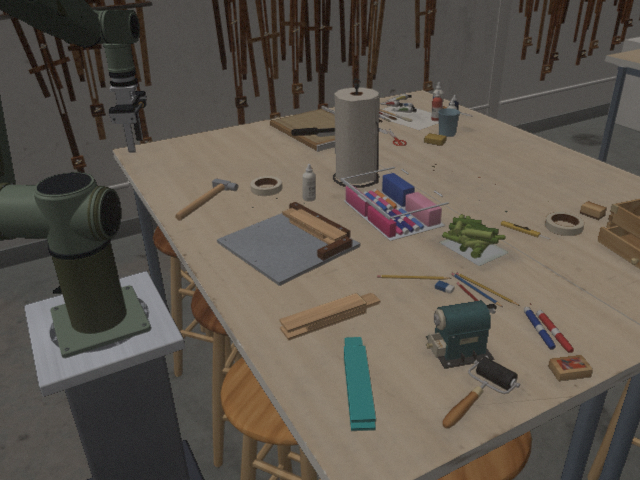

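The top view shows the board at about (285,255) and the laid bar at (278,220), with its slot end by the side fence at about (320,215). Candidates for the loose bar are the plain wooden bar at top (414,280) with its tongue up, and the turquoise look-alike at (497,300). By the description I choose the wooden one. The side view agrees, with wood at (328,315) and turquoise at (359,385).

Run:
```python
from h import *
np.set_printoptions(precision=3,suppress=True)
im=cv2.imread("pics/top0.png")
a=cv2.resize(im[185:330,210:355],(580,580),interpolation=cv2.INTER_CUBIC)[:,:400*2]
b=cv2.resize(im[225:330,390:440],(200,420),interpolation=cv2.INTER_CUBIC)
o=np.zeros((580,790,3),np.uint8);o[:,:580]=a;o[:420,585:785]=b;cv2.imwrite("pics/crop1.png",o)
f=grab_frame("top")
hsv=cv2.cvtColor(im,cv2.COLOR_BGR2HSV);m=((hsv[...,1]<50)&(hsv[...,2]>80)).astype(np.uint8);m[:185]=0;m[330:]=0;m[:,:205]=0;m[:,360:]=0
n,l,st,_=cv2.connectedComponentsWithStats(m);k=1+st[1:,4].argmax()
c=max(cv2.findContours((l==k).astype(np.uint8),0,2)[0],key=len);h=cv2.approxPolyDP(cv2.convexHull(c),3,True)[:,0]
for p in h: print(p,at_z(f,p,12))
s=bot.read_state();print(Ro.from_rotvec(s["ee_rot"]).as_matrix(), s["tool_pos"])
w=grab_frame("wrist");M=Ro.from_rotvec(s["ee_rot"]).as_matrix()
print("cam in tool",M.T@(-np.array(w["R"]).T@w["t"]-s["tool_pos"]), np.array(w["R"])@M,w["vertical_fov"])
```

```text
[321 220] [620.362 -15.429  12.   ]
[336 243] [557.943 -55.394  12.   ]
[347 295] [418.921 -83.636  12.   ]
[241 318] [359.069 199.378  12.   ]
[221 222] [616.893 255.418  12.   ]
[[-0.906  0.424 -0.   ]
 [ 0.424  0.906  0.   ]
 [ 0.     0.    -1.   ]] [243.787 520.765 205.467]
cam in tool [  80.959    0.365 -178.158] [[-0.     1.     0.001]
 [-0.961  0.    -0.275]
 [-0.275 -0.001  0.961]] 65.70646984690485
```

View pics/crop1.png

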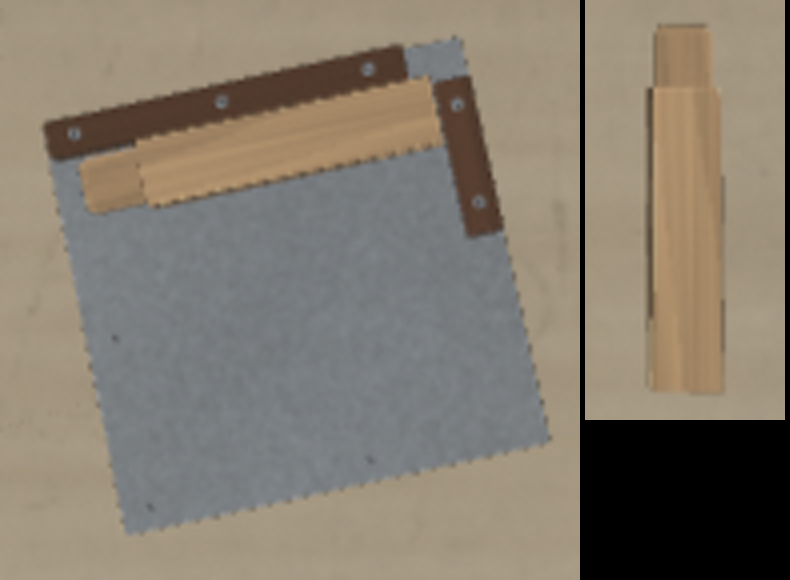

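The crop confirms the plain wooden bar, with its tongue pointing away from the robot. The laid bar lies at the back fence with its slot end by the side fence. Board yaw is about 0.205, and its origin is about (535,94). Next I turn the tool and travel above the loose bar.

```bash
python3 -m creep '[[[0,0,-0.152],[0,0,0],1],[[0,0,-0.152],[0,0,0],1],[[0,0,-0.153],[0,0,0],1],[[0,0,0],[-0.0146,-0.0604,0],1],[[0,0,0],[-0.0146,-0.0604,0],1],[[0,0,0],[-0.0146,-0.0604,0],1],[[0,0,0],[-0.0146,-0.0604,0],1],[[0,0,0],[-0.0146,-0.0604,0],1],[[0,0,0],[-0.0146,-0.0604,0],1],[[0,0,0],[-0.0146,-0.0604,0],1],[[0,0,0],[-0.0146,-0.0604,0],1],[[0,0,0],[-0.0146,-0.0604,0],1],[[0,0,0],[-0.0146,-0.0604,0],1],[[0,0,0],[-0.0146,-0.0604,0],1],[[0,0,0],[-0.0146,-0.0604,0],1],[[0,0,0],[-0.0146,-0.0604,0],1],[[0,0,0],[0,0,0],1],[[0,0,0],[0,0,0],1]]'
python3 - <<'E'
from h import *
np.set_printoptions(precision=3,suppress=True)
w=grab_frame("wrist");cv2.imwrite("pics/w1.png",w["color"]);np.savez("w1.npz",**{k:w[k] for k in("R","t","cx","cy","vertical_fov")})
s=bot.read_state();print(s["tool_pos"],Ro.from_rotvec(s["ee_rot"]).as_matrix(),s["joint_pos"],s["time"])
for q,z in [("loose_bar",0),("shoulder",15)]:
    for d in landmark_of("wrist",q)[:3]: print(q,d["conf"],d["point"],at_z(w,d["point"],z,True))
print(proj(w,[452,-260,30],True))
E
```

```text
time: 3.05
tool_pos: [448.2, -260.2, 205.1]
ee_rot: [0.029, -3.141, -0.002]
wrist_force: [0.5, 0.5, -0.2]
finger_gap: 0.999
finger_force: 0.0
[ 448.271 -259.548  205.257] [[-1.    -0.02  -0.001]
 [-0.02   1.     0.001]
 [ 0.001  0.001 -1.   ]] [-0.692  0.086  1.679  0.     1.377 -2.283] 3.1
loose_bar 0.82 [318.7, 216.4] [ 447.618 -263.279    0.   ]
loose_bar 0.77 [121.2, 172.0] [ 396.894 -489.238    0.   ]
shoulder 0.91 [319.2, 310.7] [ 549.812 -260.993   15.   ]
shoulder 0.84 [189.7, 214.3] [ 443.517 -399.36    15.   ]
shoulder 0.23 [340.0, 422.7] [ 717.868 -231.112   15.   ]
[321.713 227.115]
```

View pics/w1.png

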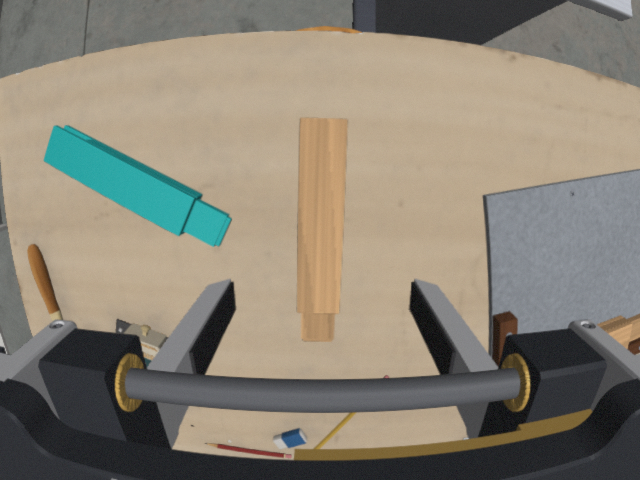

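The wrist view shows the wooden bar at about (320,215), with its shoulder at (319,312) and its tongue down to row 341. The bar is centred between the fingers, and the turquoise bar is at the left. Compute its pose from the top-face corners.

Run:
```python
from h import *
np.set_printoptions(precision=1,suppress=True)
w=dict(np.load("w1.npz"))
P=[at_z(w,p,30,True)[:2] for p in [(300,118),(347,118),(298.5,312.5),(341,312.5)]]
T=[at_z(w,p,20,True)[:2] for p in [(303,341),(335,341)]]
for p in P+T: print(p)
r=(P[0]+P[1])/2;s=(P[2]+P[3])/2;t=(T[0]+T[1])/2
print(r,s,t,np.linalg.norm(s-r),(r+s)/2,np.arctan2(*(s-r)[::-1]),np.arctan2(*(t-r)[::-1]))
# edges
im=cv2.imread("pics/w1.png")
for row in (150,200,250,300):
    g=im[row,285:360].astype(float); d=np.abs(np.diff(cv2.GaussianBlur(g[None],(3,1),0)[0],axis=0)).sum(1);i=np.sort(np.argsort(d)[-6:]);print(row,i+285.5,d[i])
```

```text
[ 347.  -282.2]
[ 346.1 -238.3]
[ 545.  -282.9]
[ 544.2 -237.9]
[ 586.3 -278.7]
[ 585.6 -242.6]
[ 346.5 -260.3] [ 544.6 -260.4] [ 585.9 -260.6] 198.06572135630637 [ 445.6 -260.3] -0.0006483731280142066 -0.0015435943586378914
150 [297.5 298.5 299.5 328.5 345.5 346.5] [35.8 29.2 16.  15.  18.2 20. ]
200 [296.5 297.5 298.5 317.5 343.5 344.5] [25.5 32.  13.5 13.2 14.5 17.2]
250 [295.5 296.5 297.5 335.5 341.5 342.5] [33.2 49.8 15.5 21.5 17.  16.5]
300 [295.5 296.5 314.5 334.5 335.5 339.5] [24.5 20.2 14.2 14.  14.8 16.5]
```

```bash
python3 -m creep '[[[0,0,0.02],[0.003,-0.001,0.05],1],[[0,0,0],[0,0,0.055],1],[[0,0,0],[0,0,0.055],1],[[0,0,0],[0,0,0.025],1],[[0,0,0],[0,0,0.016],1],[[0,0,0],[0,0,0],1],[[0,0,0],[0,0,0],-1],[[0,0,0],[0,0,0],-1],[[0,0,0],[0,0,0],-1],[[0,0,0],[0,0,0],-1],[[0,0,0],[0,0,0],-1],[[0,0,0],[0,0,0],-1],[[0,0,0],[0,0,0],-1]]' 50
```

```text
time: 4.82
tool_pos: [445.6, -261.8, 4.5]
ee_rot: [-0.001, -3.142, 0.0]
wrist_force: [-0.8, 0.3, 0.5]
finger_gap: 0.478
finger_force: 50.0
```

```bash
python3 -m creep '[[[0,0,0],[0,0,-0.03],-1],[[0,0,0],[0,0,-0.05],-1],[[0,0,-0.07],[0.0,0,-0.05],-1],[[0,0,-0.07],[0,0,-0.015],-1],[[0,0,-0.065],[-0.008,0.04,0],-1],[[0,0,0],[-0.008,0.039,0],-1],[[0,0,0],[-0.009,0.039,0],-1],[[0,0,0],[0,0,0],-1],[[0,0,0],[0,0,0],-1]]'
python3 - <<'E'
from h import *
np.set_printoptions(precision=3,suppress=True)
w=grab_frame("wrist");cv2.imwrite("pics/w2.png",w["color"]);np.savez("w2.npz",**{k:w[k] for k in("R","t","cx","cy","vertical_fov")})
s=bot.read_state();print(s["tool_pos"],Ro.from_rotvec(s["ee_rot"]).as_matrix()[:,0],s["time"],s["wrist_force"])
c,si=np.cos(.205),np.sin(.205)
B=lambda x,y,z: [535.2+c*x-si*y,93.8+si*x+c*y,z]
for n,p in dict(RF=(-150,-150,12),LF=(-150,140,12),sf=(-5,-125,36),sfb=(100,-125,36),slot=(60,-102.5,27)).items(): print(n,proj(w,B(*p),True))
for q in ("slot_mouth","laid_bar","corner_board"):
    for d in landmark_of("wrist",q)[:2]: print(q,d["conf"],d["point"])
E
```

```text
time: 5.95
tool_pos: [448.7, -141.4, 149.1]
ee_rot: [0.321, -3.125, 0.0]
wrist_force: [0.2, -0.6, -2.4]
finger_gap: 0.475
finger_force: 50.0
[ 448.813 -141.837  149.271] [-0.979 -0.202  0.   ] 6.0 [-0.544 -1.103 -1.972]
RF [393.301 213.735]
LF [631.49  220.577]
sf [412.769 368.078]
sfb [400.782 442.474]
slot [423.847 410.201]
corner_board 0.65 [512.2, 339.6]
```

View pics/w2.png

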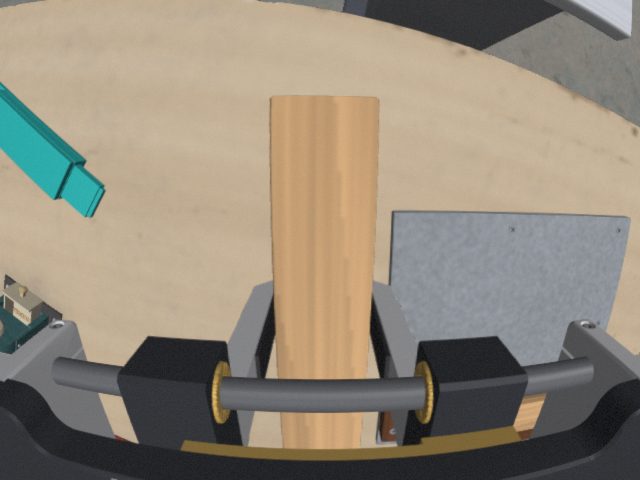

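The wrist view shows the held bar, with its rear edge at row 97 and columns 271–378. The board's front corners are at (393,211) and (629,217), within 3 px of prediction. Now the bar's pose in the hand and the moves.

Run:
```python
from h import *
np.set_printoptions(precision=2,suppress=True)
w=dict(np.load("w2.npz"));s=bot.read_state();M=Ro.from_rotvec(s["ee_rot"]).as_matrix();z=s["tool_pos"][2]+25.5
im=cv2.imread("pics/w2.png")
for p in [(271,97),(378,97),(272,200),(377,200),(274.5,290),(372,290)]: print(p,M.T@(at_z(w,p,z,True)-s["tool_pos"]))
for p in [(393,211),(391,300)]+[(629,217)]: print(at_z(w,p,12,True))
for yaw in (.205,):
  c,si=np.cos(yaw),np.sin(yaw);R=np.array([[c,-si],[si,c]])
  for n,b in dict(pre=(-115,-101),seat=(-40,-102.5)).items():
    t=np.array([535.2,93.8])+R@b; d=np.array([*(t-s["tool_pos"][:2]),0]);print(n,t,"tool shift",M.T@d)
print(s["tool_pos"],Ro.from_matrix(M).as_rotvec(),np.arctan2(-M[1,0],-M[0,0]))
```

```text
(271, 97) [ 98.59 -19.55 -25.48]
(378, 97) [ 98.73  23.8  -25.49]
(272, 200) [ 55.76 -19.68 -25.49]
(377, 200) [ 55.88  24.15 -25.49]
(274.5, 290) [ 15.24 -20.01 -25.5 ]
(372, 290) [ 15.33  23.63 -25.5 ]
[416.57 -84.45  12.  ]
[499.02 -64.35  12.  ]
[357.1  193.97  12.  ]
pre [443.17 -28.5 ] tool shift [-17.3  112.42  -0.01]
seat [516.9 -14.7] tool shift [-92.3  111.09  -0.02]
[ 448.86 -142.1   149.35] [ 0.32 -3.13  0.  ] 0.202746715951849
```

```bash
python3 -m creep '[[[0,0,-0.004],[-0.006,0.038,0],-1],[[0,0,0],[-0.006,0.038,0],-1],[[0,0,0],[-0.005,0.038,0],-1],[[0,0,0],[0,0,0.05],-1],[[0,0,0],[0,0,0.05],-1],[[0,0,0],[0,0,0.02],-1],[[0,0,0],[0,0,0.009],-1],[[0,0,0],[0,0,0],-1],[[0,0,0],[0,0,0],-1]]'
python3 - <<'E'
from h import *
o=np.zeros((540,800,3),np.uint8)
for i,(c,b) in enumerate((("side",(230,180,150,120)),("top",(240,180,120,145)))):
    f=grab_frame(c);x,y,ww,h=b
    k=min(395/ww,535/h);r=cv2.resize(f["color"][y:y+h,x:x+ww],None,fx=k,fy=k,interpolation=cv2.INTER_CUBIC);o[:r.shape[0],i*400:i*400+r.shape[1]]=r
cv2.imwrite("pics/pre.png",o);s=bot.read_state();print(s["tool_pos"],s["wrist_force"],s["time"])
E
```

```text
time: 7.28
tool_pos: [443.5, -26.6, 21.6]
ee_rot: [-0.326, 3.122, -0.002]
wrist_force: [0.4, -0.8, -1.6]
finger_gap: 0.473
finger_force: 50.0
[443.33895377 -26.51630707  21.64901418] [ 0.60118162 -0.20036137 -2.34202081] 7.375
```

View pics/pre.png

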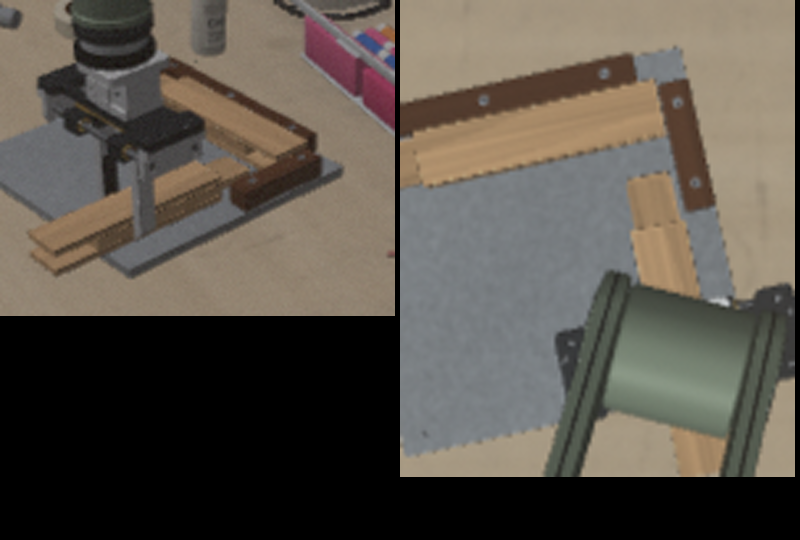

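The loose bar's tongue points straight at the slot: tip at right-crop (650,178), mouth at about (645,140). It sits some 4–5 mm left of the side fence line and about 5 mm above the board. Lower it onto the board.

```bash
python3 -m creep '[[[0,0,0],[0,0,0.003],-1],[[0,0,0],[0,0,0.001],-1],[[0,0,0],[0,0,0],-1],[[0,0,0],[0,0,0],-1]]'; python3 -m creep '[[[0,0,0],[0,0,0.001],-1],[[0,0,0],[0,0,0],-1]]'; python3 -m creep '[[[0,0,0],[0,0,0.0005],-1],[[0,0,0],[0,0,0],-1]]'
```

```text
time: 7.88
tool_pos: [442.1, -26.1, 16.5]
ee_rot: [-0.326, 3.124, -0.0]
wrist_force: [0.4, 0.9, -1.4]
finger_gap: 0.479
finger_force: 50.0
time: 8.12
tool_pos: [442.2, -26.1, 16.5]
ee_rot: [0.327, -3.124, 0.0]
wrist_force: [-4.2, 0.3, 7.0]
finger_gap: 0.476
finger_force: 50.0
time: 8.38
tool_pos: [442.2, -26.1, 16.5]
ee_rot: [0.327, -3.124, 0.0]
wrist_force: [-5.5, 1.8, 11.9]
finger_gap: 0.478
finger_force: 50.0
```

```bash
python3 -m creep '[[[0,0,0],[0,0,-0.0008],-1],[[0,0,0],[-0.008,0,0],-1],[[0,0,0],[-0.008,0,0],-1],[[0,0,0],[-0.008,0,0],-1],[[0,0,0],[-0.004,0,0],-1],[[0,0,0],[-0.004,0,0],-1],[[0,0,0],[-0.004,0,0],-1],[[0,0,0],[-0.004,0,0],-1],[[0,0,0],[-0.004,0,0],-1],[[0,0,0],[0,0,0],-1]]'
python3 - <<'E'
from h import *
o=np.zeros((540,800,3),np.uint8)
for i,(c,b) in enumerate((("side",(260,190,110,110)),("top",(260,180,100,100)))):
    f=grab_frame(c);x,y,ww,h=b
    k=min(395/ww,535/h);r=cv2.resize(f["color"][y:y+h,x:x+ww],None,fx=k,fy=k,interpolation=cv2.INTER_CUBIC);o[:r.shape[0],i*400:i*400+r.shape[1]]=r
cv2.imwrite("pics/ins.png",o);s=bot.read_state();print(s["tool_pos"],s["wrist_force"],s["time"])
E
```

```text
time: 9.62
tool_pos: [486.1, -17.2, 16.5]
ee_rot: [-0.326, 3.123, -0.001]
wrist_force: [-1.6, -0.7, 5.4]
finger_gap: 0.472
finger_force: 50.0
[486.01922778 -17.21176486  16.4824213 ] [-0.66949383 -0.17319345  4.64411271] 9.725
```

View pics/ins.png

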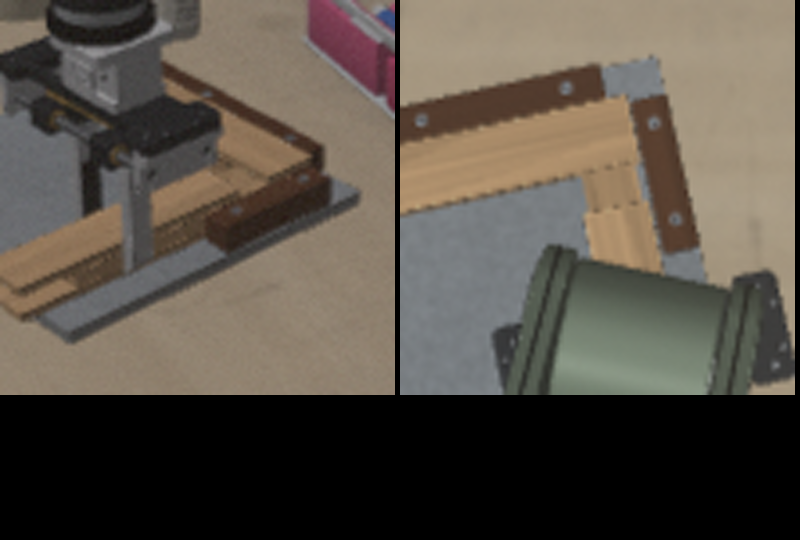

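The tongue is in the slot: in the right crop the shoulder is at about (615,210) and the mouth at (608,175), so about 30 mm remain. The gap to the side fence is about 4–5 mm. I advance with a drift towards the fence.

```bash
python3 -m creep '[[[0,0,0],[-0.004,-0.0005,0],-1],[[0,0,0],[-0.004,-0.0005,0],-1],[[0,0,0],[-0.004,-0.0005,0],-1],[[0,0,0],[-0.003,-0.0005,0],-1],[[0,0,0],[-0.003,-0.0005,0],-1],[[0,0,0],[-0.003,0,0],-1],[[0,0,0],[0,0,0],-1],[[0,0,0],[0,0,0],-1]]'
python3 -m creep '[[[0,0,0],[0,-0.0008,0],-1],[[0,0,0],[0,0,0],-1]]'; python3 -m creep '[[[0,0,0],[0,-0.0008,0],-1],[[0,0,0],[0,0,0],-1]]'
```

```text
time: 10.72
tool_pos: [506.4, -15.1, 16.5]
ee_rot: [-0.327, 3.124, -0.0]
wrist_force: [-2.9, 0.3, 6.2]
finger_gap: 0.476
finger_force: 49.9
time: 10.98
tool_pos: [506.4, -15.1, 16.5]
ee_rot: [-0.327, 3.125, 0.002]
wrist_force: [-2.9, 2.2, 6.9]
finger_gap: 0.478
finger_force: 49.9
time: 11.22
tool_pos: [506.5, -15.2, 16.5]
ee_rot: [0.327, -3.124, -0.004]
wrist_force: [-3.5, 5.4, 8.6]
finger_gap: 0.475
finger_force: 49.9
```

```bash
python3 -m creep '[[[0,0,0],[-0.0015,0.0004,0],-1],[[0,0,0],[-0.0015,0,0],-1],[[0,0,0],[-0.0015,0,0],-1],[[0,0,0],[-0.0015,0,0],-1],[[0,0,0],[0,0,0],-1]]'; python3 -m creep '[[[0,0,0],[-0.001,0,0],-1],[[0,0,0],[-0.001,0,0],-1],[[0,0,0],[0,0,0],-1]]';python3 -m creep '[[[0,0,0],[-0.001,0,0],-1],[[0,0,0],[-0.001,0,0],-1],[[0,0,0],[0,0,0],-1]]'
```

```text
time: 11.85
tool_pos: [511.3, -14.3, 16.5]
ee_rot: [0.328, -3.122, -0.002]
wrist_force: [-6.1, 2.0, 10.6]
finger_gap: 0.473
finger_force: 49.9
time: 12.22
tool_pos: [513.2, -13.9, 16.5]
ee_rot: [0.328, -3.122, -0.002]
wrist_force: [-7.1, 2.4, 12.0]
finger_gap: 0.476
finger_force: 49.9
time: 12.6
tool_pos: [514.1, -13.7, 16.5]
ee_rot: [0.328, -3.12, -0.001]
wrist_force: [-8.1, 1.6, 13.2]
finger_gap: 0.477
finger_force: 49.9
```

```bash
python3 -m creep '[[[0,0,0],[0,0,-0.0008],-1],[[0,0,0],[0,0,0],-1]]'; python3 -m creep '[[[0,0,0],[-0.001,0,0],-1],[[0,0,0],[-0.001,0,0],-1],[[0,0,0],[0,0,0],-1]]'
python3 - <<'E'
from h import *
f=grab_frame("top");r=cv2.resize(f["color"][185:265,270:350],(590,590),interpolation=cv2.INTER_CUBIC);cv2.imwrite("pics/shut.png",r)
E
```

```text
time: 12.85
tool_pos: [514.1, -13.7, 16.5]
ee_rot: [0.328, -3.12, -0.001]
wrist_force: [-6.1, 1.1, 7.2]
finger_gap: 0.474
finger_force: 49.9
time: 13.22
tool_pos: [514.3, -13.7, 16.5]
ee_rot: [0.328, -3.116, -0.001]
wrist_force: [-12.0, -0.2, 13.1]
finger_gap: 0.474
finger_force: 50.0
```

View pics/shut.png

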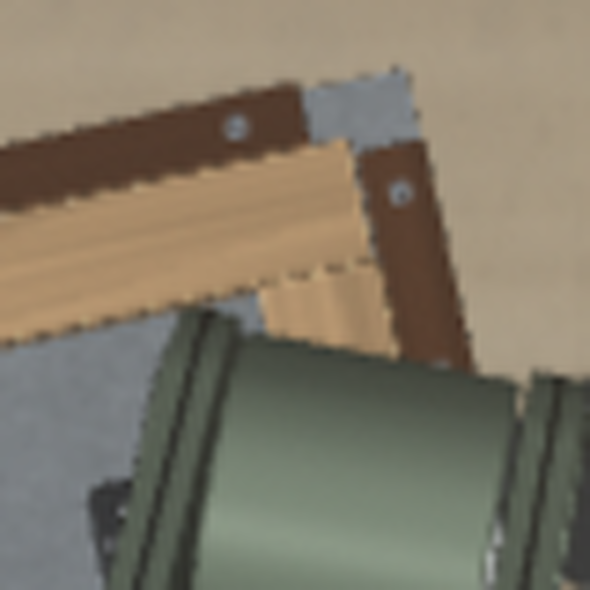

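The joint is shut: the shoulder line runs (260,290)–(370,262) against the laid bar, and both outer edges meet the side fence at about x=370–395. Now I relieve the down-force and trim the push.

```bash
python3 -m creep '[[[0,0,0],[0,0,-0.001],-1],[[0,0,0],[0,0,0],-1]]'; python3 -m creep '[[[0,0,0],[-0.0006,0,-0.0004],-1],[[0,0,0],[0,0,0],-1],[[0,0,0],[0,0,0],-1]]'; python3 -m creep '[[[0,0,0],[-0.0006,0,-0.0004],-1],[[0,0,0],[0,0,0],-1],[[0,0,0],[0,0,0],-1]]'
```

```text
time: 13.52
tool_pos: [514.3, -13.7, 16.6]
ee_rot: [0.328, -3.116, -0.001]
wrist_force: [-9.1, -0.7, 5.5]
finger_gap: 0.475
finger_force: 50.0
time: 13.9
tool_pos: [514.3, -13.7, 16.6]
ee_rot: [0.328, -3.115, -0.001]
wrist_force: [-8.8, -1.4, 6.1]
finger_gap: 0.477
finger_force: 50.0
time: 14.28
tool_pos: [514.3, -13.7, 16.7]
ee_rot: [0.328, -3.114, -0.001]
wrist_force: [-10.5, -2.5, 4.9]
finger_gap: 0.479
finger_force: 50.0
```

```bash
python3 -m creep '[[[0,0,0],[-0.0006,0,-0.0003],-1],[[0,0,0],[-0.0005,0,-0.0002],-1],[[0,0,0],[0,0,0],-1],[[0,0,0],[0,0,0],-1]]'; python3 -m creep '[[[0,0,0],[-0.0004,0,-0.0002],-1],[[0,0,0],[0,0,0],-1],[[0,0,0],[0,0,0],-1]]'
```

```text
time: 14.78
tool_pos: [514.3, -13.7, 16.8]
ee_rot: [0.327, -3.112, -0.001]
wrist_force: [-11.9, -3.3, 4.6]
finger_gap: 0.478
finger_force: 50.0
time: 15.15
tool_pos: [514.3, -13.7, 16.8]
ee_rot: [0.327, -3.111, -0.001]
wrist_force: [-12.3, -4.1, 3.9]
finger_gap: 0.473
finger_force: 50.0
```

```bash
python3 -m creep '[[[0,0,0],[-0.0005,-0.0005,-0.0001],-1],[[0,0,0],[0,-0.0005,0],-1],[[0,0,0],[0,0,0],-1],[[0,0,0],[0,0,0],-1]]'
python3 - <<'E'
from h import *
np.set_printoptions(precision=2,suppress=True)
for i in range(4):
    f=grab_frame("side");s=bot.read_state();F=s["wrist_force"];print(F,F[:2]@[.979,.203],F[:2]@[-.203,.979],s["tool_pos"],s["finger_force"],np.abs(s["dq"]).max())
for q,z in [("slot_mouth",27),("shoulder",27)]:
    for d in landmark_of("side",q)[:2]: print(q,d["conf"],at_z(f,d["point"],z))
cv2.imwrite("pics/fin.png",cv2.resize(f["color"][180:290,250:370],(780,590),fx=0,fy=0,interpolation=cv2.INTER_CUBIC))
E
```

```text
time: 15.65
tool_pos: [514.5, -14.0, 16.8]
ee_rot: [0.328, -3.11, -0.002]
wrist_force: [-13.2, -2.7, 5.8]
finger_gap: 0.479
finger_force: 50.0
[-12.49  -1.57   5.12] -12.545682545235124 0.99792408255799 [514.44 -14.    16.8 ] 49.99662771821022 0.0016650634988179312
[-13.7   -2.2    4.99] -13.85489806252002 0.6233557371360053 [514.44 -14.01  16.79] 49.996650740504265 0.0015895362345601978
[-12.74  -1.86   4.4 ] -12.848216880657171 0.7671461877357707 [514.46 -14.02  16.8 ] 49.99655194580555 0.002259665402292475
[-12.76  -2.17   4.7 ] -12.929605704797487 0.4616081049760729 [514.47 -14.04  16.81] 49.996602684259415 0.0014652103163983656
slot_mouth 0.7 [608.13   1.15  27.  ]
slot_mouth 0.49 [525.06  53.8   27.  ]
shoulder 0.8 [617.08   7.66  27.  ]
shoulder 0.59 [ 429.9  -416.06   27.  ]
```

View pics/fin.png

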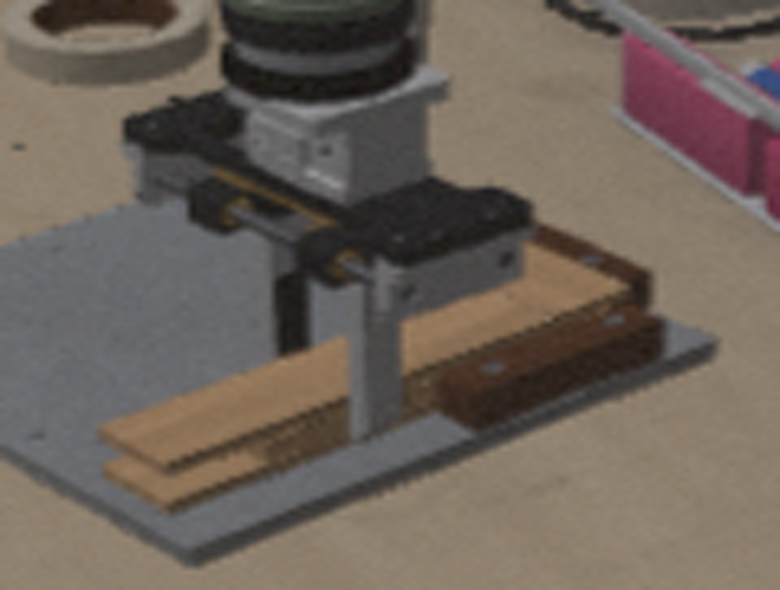

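The side view shows the bar flat on the board and the shoulder closed, with the loose bar's outer edge along the side fence (about (440,375)–(640,300)). One last small nudge sideways and a little more push.

```bash
python3 -m creep '[[[0,0,0],[-0.0003,-0.0004,-0.0001],-1],[[0,0,0],[-0.0002,-0.0003,-0.0001],-1],[[0,0,0],[0,0,0],-1],[[0,0,0],[0,0,0],-1],[[0,0,0],[0,0,0],-1],[[0,0,0],[0,0,0],-1],[[0,0,0],[0,0,0],-1],[[0,0,0],[0,0,0],-1]]'
python3 - <<'E'
from h import *
np.set_printoptions(precision=2,suppress=True)
for i in range(3):
    f=grab_frame("top");s=bot.read_state();F=s["wrist_force"];print(F,F[:2]@[.979,.203],F[:2]@[-.203,.979],s["tool_pos"])
E
```

```text
time: 16.95
tool_pos: [514.5, -14.2, 16.8]
ee_rot: [0.328, -3.109, -0.004]
wrist_force: [-13.5, -1.8, 5.0]
finger_gap: 0.478
finger_force: 50.0
[-13.61  -2.05   5.13] -13.741228410962522 0.7544692866911246 [514.55 -14.21  16.79]
[-13.17  -2.48   4.27] -13.400162656614688 0.24996612587386735 [514.54 -14.23  16.8 ]
[-13.81  -1.7    5.31] -13.868919987316374 1.1394020883046692 [514.53 -14.22  16.8 ]
```

```bash
python3 -c "
from plant import close_job
print(close_job())"
```

```text
the job is handed in; nothing more can be done
None
```

The job is handed in with the joint shut, square and flush at the side fence as far as the pictures and contact forces show. The arm is still holding the bar and pushing it at the back fence with about 13.7 N at the wrist, but the hand-in gave no verdict.

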